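# Load the colour-pot tray into the foam carrier

## Task

Load the aluminium tray that has a bar handle over one end into the open-fronted white foam carrier. Lift only the handle end onto the raised edge of the carrier's floor and let go there with the rear end still standing on the table, then push the tray from its rear end until all of it is inside the mouth, flat and straight on the carrier's floor. Do not carry the tray through the air or tip it up steeply.

Things in the scene. Friction and masses are not known exactly. Their poses are not given: they have to be found in the camera images.
- tray: Loose open aluminium tray with four small lidded pots (fixed in it, no higher than its rim): 180 mm long, 130 wide, 50 high, smooth flat underside that slides easily, 0.4 to 0.75 kg, balance point about 98 mm ahead of the rear end. Origin: centre of the underside; x along its length to the handle end, which faces the carrier at the start; z up. The smaller tray without a handle is not meant.
- tray_bar (a point): Middle of the tray's bar handle: round steel bar 10 mm thick, 116 mm long, parallel to the tray's y axis, 90 mm above the underside, 84 mm ahead of the tray's centre (6 mm behind the leading face), 35 mm of free space between it and the wall's rim. The tray can swing about the bar while it is pinched. Axes as the tray's.
- tray_tail (a point): Middle of the lower edge of the tray's rear end, 90 mm behind the tray's centre, at the height of the underside. The upright rear wall, 130 mm wide and 50 mm high, stands on it. Axes as the tray's.
- carrier_mouth (a point): Middle of the front edge of the foam carrier's floor, on its top: a square step 18 mm above the table. x points level into the carrier, y along the edge, z up. Carrier: white foam, fixed; inside 180 mm wide (90 to either side) and 225 mm deep from here to the back wall; side walls (20 mm thick, from the mouth on) and back wall rise 57 mm above the floor; no front wall, no top.
Not all that is in view belongs to the job. What is shaped like the tray but orange is not meant.

How it is judged:
By the outcome, as a careful person would: the job done as asked, in the order asked, and still so for the second after the job is handed in, with the robot touching nothing.
It also fails if it takes over 48 s, if anything falls off the work surface, if the arm or the gripper's body presses on something with over 40 N, if the wrist force passes 120 N, or if a joint passes its speed limit or range.

## Robot

A 6-joint arm with a two-finger parallel gripper is mounted at the origin on the work surface. World frame = base frame: x ahead of the robot, y to its left, z up, the work surface at z = 0. Lengths are in mm, angles in degrees, forces in N, time in s.
With the tool pointing down it reaches from about 300 to 875 mm from the base axis. Payload 6.4 kg.
Tool frame: the origin (TCP) lies midway between the tips of the shut fingers; the grasp point (between the pads) lies arm.grasp_offset behind it (arm.grasp_offset is the distance from the TCP to the grasp point, in mm); z points along the fingers, x is the direction in which the jaws open and shut, and the axes are right-handed (so a half turn about z gives the same grasp; the last joint's range is limited). The gripper opens to 85 mm and grips with 20 to 120 N. Pads are 22 mm wide; open, the fingers measure 114 mm over their backs; the gripper's body (76 mm by 85 mm) begins 54 mm behind the grasp point. The pads swing forward as they close: fully open they stand 13 mm farther back than shut.
Start: joints at [-85.961, 10.359, 92.074, -0, 77.567, -11.82], TCP at [157.151, -553.123, 231.288] pointing down, gripper open.
Joint ranges: [-171.53, 171.53], [-51.25, 118.39], [17.06, 147.69], [-65.23, 245.23], [0, 150.52], [-178.68, 178.68]. Speed limits (degrees/s): [147.25, 147.25, 172.46, 180, 180, 180].

## Interface

Orientations are given as [roll, pitch, yaw] about the fixed x, y, z axes, in that order (R = Rz(yaw) Ry(pitch) Rx(roll)).
In Python, from bench import arm gives the robot as it stands. The module is installed in compiled form; this text tells all that it offers.
- The arm moves only by the tool play_rows, never from a script. Its argument "moves" is a list of rows, each an object of numbers: "dx", "dy", "dz": the shift along the tool's x, y, z as a fraction of full scale; "yaw": the turn about the tool's z as a fraction of full scale. A call has 1 to 20 rows; each row is the pose to reach, as a shift and turn from the pose measured when the call began, along the tool's axes at that moment; what a row does not reach only later rows make up. Full scale, the value 1, is 0.2 m for a shift and 30 degrees for a turn. A row lasts 1/8 s, in which the tool goes at most 62.5 mm and 10.7 degrees, less where a joint would pass 70% of its speed; a pose out of reach is approached as far as the arm can. A call with a number of a shift or a turn outside -1 to 1 is refused whole. A call with a gripper value outside its range is refused whole. "claw" is the opening, from 0 (shut) to 1 (fully open), set as the call begins (left out, the last holds). The fingers move at their own pace and stop on an object; "newtons" is the grip in N (left out, the last holds). Time passes only in rows, so rows that repeat a pose let the fingers close. It gives the time, the measured TCP pose, the force and the opening at its end, in the units of the state.
- arm.get_obs(): the state, without advancing time (a new reading comes with each control period).
- arm.grab_frame(name): name is "side" or "top"; returns the picture (420x560x3 uint8, red, green, blue); there is no depth.
- arm.calibration(name): a dict with "K" (3x3 intrinsics, pixels), "D" ([k1, k2, p1, p2, k3] as OpenCV has them; the pictures are not rectified), "position" and "attitude" of the camera in the world. Camera axes: x right, y up, looking along -z (the intrinsics and any distortion apply to the point x, -y, -z); pixel columns grow to the right and rows downward; lengths in mm; the calibration is good to about 2 mm. A picture is of the moment at which its call begins. calibration takes no time and is no camera call.
- arm.close_job(): hands the job in, once; it reports no verdict.
The state is a dict: "time": time; "qpos": joint angles; "qd": joint speeds; "tau": joint torques, N m; "ee_pos": TCP position; "eef_rot": TCP orientation; "contact_force": force on the tool from outside, world axes, zero at the start; "wrist_torque": the same for the moment, N m; "finger_gap": finger opening in mm.
Only numpy, scipy, OpenCV 4.12 (cv2) and the standard library are available. Lean on these libraries where they do the work, as an engineer would, in place of code of your own. Each camera call takes 0.05 s, during which the arm holds its last target. There are 200 camera calls.

## Working session

There is one attempt and no reset: what is moved stays moved. The work goes in short steps, Python scripts to look and compute and a tool call to move; the robot and the scene stay as the last step left them, time stands still between calls to the robot, and variables do not carry over. Pictures are saved under pics/ and viewed, about 8 in all and at most 12, crops included, and the job is handed in when it is done.

Besides the shell and the picture viewer there is one more tool, called in YAML: its name, and indented under it one key for each argument. play_rows: Moves the arm, as the interface text tells. Its arguments: {"type":"object","properties":{"moves":{"type":"array"},"claw":{"type":"number"},"newtons":{"type":"number"}},"required":["moves"]}

```bash
mkdir -p pics
python3 - <<'E'
from bench import arm
import cv2
for n in ("side","top"):
    f=arm.grab_frame(n); cv2.imwrite(f"pics/{n}0.png",f[:,:,::-1])
    print(n,arm.calibration(n))
print(arm.get_obs(),arm.grasp_offset)
E
```

```text
side {'K': array([[398.46695478,   0.        , 284.03583886],
       [  0.        , 398.46695478, 210.15240684],
       [  0.        ,   0.        ,   1.        ]]), 'D': array([0.00720501, 0.        , 0.        , 0.        , 0.        ]), 'position': array([270.7534055 , 468.22862837, 757.01961972]), 'attitude': array([ 4.02611630e+01, -6.32785580e-02, -1.61545374e+02])}
top {'K': array([[386.98776255,   0.        , 276.87165151],
       [  0.        , 386.98776255, 202.35903989],
       [  0.        ,   0.        ,   1.        ]]), 'D': array([-0.09176383,  0.        ,  0.        ,  0.        ,  0.        ]), 'position': array([371.70100639, -52.8684921 , 835.75682515]), 'attitude': array([  7.7061451 ,  -2.18554266, -90.17486737])}
{'time': 0.1, 'qpos': array([-8.59611318e+01,  1.03971392e+01,  9.21255483e+01, -1.68732578e-04,
        7.75669214e+01, -1.18203024e+01]), 'qd': array([ 0.00086968, -0.08893765, -0.07271423,  0.13366558, -0.0421542 ,
        0.00216765]), 'tau': array([ 9.46581313e-04, -4.45878983e+01, -3.52237451e+01, -9.14387192e-05,
        4.15385075e-03, -2.09667569e-06]), 'ee_pos': array([ 157.11144135, -552.61129374,  230.48231163]), 'eef_rot': array([-1.79981805e+02,  8.77425087e-02, -7.41407790e+01]), 'contact_force': array([-0.29987405,  0.46527457,  0.14002359]), 'wrist_torque': array([-0.01342174,  0.02045782, -0.0068552 ]), 'finger_gap': 85.72756531154906} 18.700000000000003
```

View pics/top0.png

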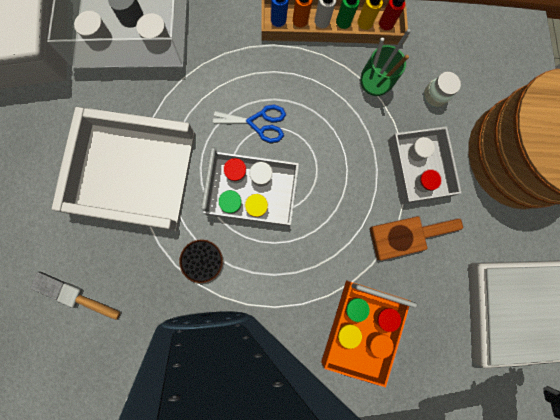

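View pics/side0.png

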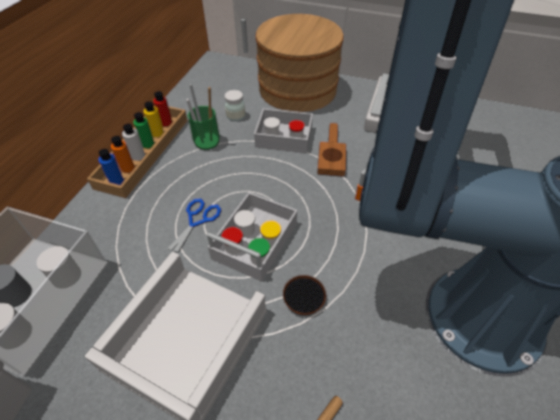

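The top view shows the tray with its handle end left (bar near (210,183)), its rear at about (295,195), and the carrier mouth on the edge (193,133)–(184,225), facing right (-y). The side view agrees. I'll enlarge the top view to read exact pixels.

```bash
cat > h.py <<'E'
import numpy as np, cv2
from scipy.spatial.transform import Rotation as R
from bench import arm
def cam(n):
    c=arm.calibration(n); M=R.from_euler('xyz',c['attitude'],degrees=True).as_matrix()
    return c['K'],c['D'],np.array(c['position']),M@np.diag([1,-1,-1.])
def unproj(n,px,z):
    K,D,p,M=cam(n)
    u=cv2.undistortPoints(np.array(px,float).reshape(-1,1,2),K,D)[:,0]
    d=np.c_[u,np.ones(len(u))]@M.T
    z=np.broadcast_to(z,len(u))
    return p+d*((z-p[2])/d[:,2])[:,None]
def proj(n,P):
    K,D,p,M=cam(n)
    return cv2.projectPoints((np.array(P,float)-p)@M,np.zeros(3),np.zeros(3),K,D)[0][:,0]
def shot(n,name,box,s):
    f=arm.grab_frame(n)[:,:,::-1]; x0,y0,x1,y1=box
    f=cv2.resize(f[y0:y1,x0:x1].copy(),None,fx=s,fy=s,interpolation=cv2.INTER_CUBIC)
    for x in range((x0+19)//20*20,x1,20): cv2.putText(f,str(x),((x-x0)*s,10),0,.35,(0,0,255)); cv2.line(f,((x-x0)*s,12),((x-x0)*s,20),(0,0,255))
    for y in range((y0+19)//20*20,y1,20): cv2.putText(f,str(y),(0,(y-y0)*s),0,.35,(0,0,255)); cv2.line(f,(24,(y-y0)*s),(32,(y-y0)*s),(0,0,255))
    cv2.imwrite(f"pics/{name}.png",f)
E
python3 -c "
from h import *
shot('top','top1',(165,100,315,240),5)"
```

```text
(no output)
```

View pics/top1.png

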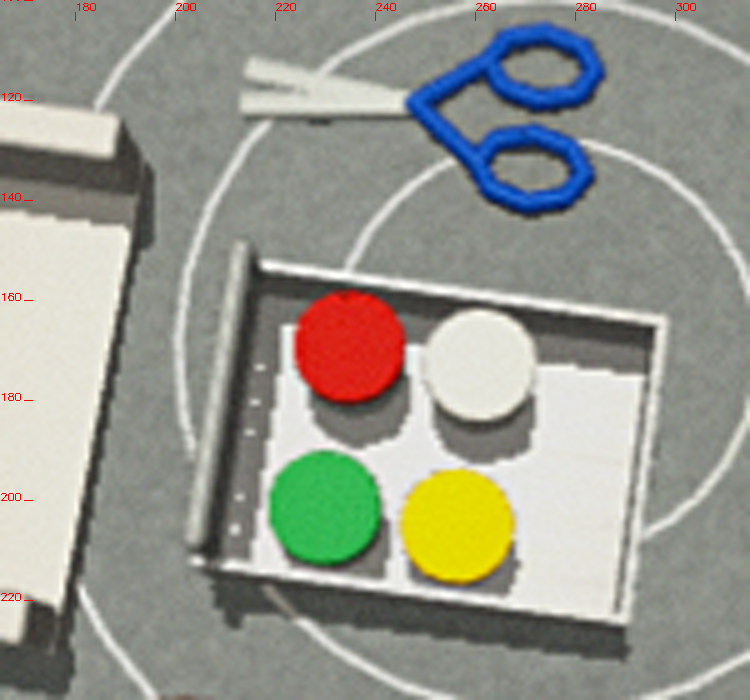

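The crop shows bar ends at (213.4,148.6) and (204.4,209), rear rim corners at (298.2,163.6) and (290.6,224.6), and the carrier floor edge running (191.4,145.2)–(177.4,222).

Run:
```python
from h import *
np.set_printoptions(precision=1,suppress=True)
b=unproj('top',[(213.4,148.6),(204.4,209)],90);r=unproj('top',[(298.2,163.6),(290.6,224.6)],50)
m=unproj('top',[(191.4,145.2),(177.4,222.4)],18);w=unproj('top',[(188.6,123),(188,131.4),(170,220)],75)
for n,a in zip('brmw',(b,r,m,w)):
    d=a[0]-a[-1]; print(n,a[:,:2],a[[0,-1]].mean(0),np.linalg.norm(d),'normal dir',np.degrees(np.arctan2(d[0],-d[1])))
d=b.mean(0)-r.mean(0);print('tray axis',np.degrees(np.arctan2(d[1],d[0])),np.linalg.norm(d[:2]))
```

```text
b [[579.7  43.8]
 [459.3  58.7]] [519.5  51.2  90. ] 121.28112714755959 normal dir 82.93880780777195
r [[ 559.7 -127.9]
 [ 432.3 -111. ]] [ 496.  -119.5   50. ] 128.47033271433003 normal dir 82.43981771218195
m [[607.3 101.1]
 [439.2 125.9]] [523.2 113.5  18. ] 169.93120463266285 normal dir 81.59272602682628
w [[637.8  97.7]
 [619.9  98.2]
 [439.2 128.2]] [538.5 112.9  75. ] 200.92320872329734 normal dir 81.25363413016575
tray axis 82.15421746913717 172.31421924097342
```

play_rows:
  moves:
    - {"dx":-0.2,"dy":-0.2}
    - {"dx":-0.5,"dy":-0.5}
    - {"dx":-0.8,"dy":-0.85}
    - {"dx":-0.8,"dy":-0.85}
  claw: 1

```text
invalid input at $.moves[0]: expected keys dx, dy, dz, yaw
```

play_rows:
  moves:
    - {"dx":-0.25,"dy":-0.25}
    - {"dx":-0.5,"dy":-0.5}
    - {"dx":-0.8,"dy":-0.85}
    - {"dx":-0.8,"dy":-0.85}

```text
invalid input at $.moves[0]: expected keys dx, dy, dz, yaw
```

```bash
cat >> h.py <<'E'
MOUTH=np.array([529.5,112.8,18]); AX=81.5
def goto(p,yaw,ob=None):
    "fractions to world TCP p, yaw (deg)"
    o=arm.get_obs(); M=R.from_euler('xyz',o['eef_rot'],degrees=True).as_matrix()
    d=M.T@(np.array(p,float)-o['ee_pos'])/200
    dy=(yaw-o['eef_rot'][2]+180)%360-180
    print('t',o['time'],'pos',o['ee_pos'].round(1),'rot',o['eef_rot'].round(1),'F',o['contact_force'].round(1),'gap',round(o['finger_gap'],1))
    print('frac',d.round(3),'yaw',round(-dy/30,3))
E
python3 -c "
from h import *
goto([519.5,51.2,150],-97.8)"
```

```text
t 0.15 pos [ 157.1 -552.7  230.6] rot [-1.80e+02  1.00e-01 -7.41e+01] F [ 0.6  0.2 -0.7] gap 85.1
frac [-2.409 -2.568  0.407] yaw 0.789
```

play_rows:
  moves:
    - {"dx":-0.2,"dy":-0.2,"dz":0,"yaw":0}
    - {"dx":-0.5,"dy":-0.5,"dz":0,"yaw":0}
    - {"dx":-0.8,"dy":-0.85,"dz":0,"yaw":0}
    - {"dx":-0.8,"dy":-0.85,"dz":0,"yaw":0}
  claw: 1

```text
time: 0.65
ee_pos: [277.6, -350.2, 230.6]
eef_rot: [-180.0, 0.1, -74.1]
contact_force: [0.7, -0.6, 0.1]
finger_gap: 85.2
```

play_rows:
  moves:
    - {"dx":-0.2,"dy":-0.2,"dz":0,"yaw":0}
    - {"dx":-0.5,"dy":-0.5,"dz":0,"yaw":0}
    - {"dx":-0.8,"dy":-0.85,"dz":0,"yaw":0}
    - {"dx":-0.8,"dy":-0.85,"dz":0,"yaw":0}

```text
time: 1.15
ee_pos: [398.2, -147.7, 231.1]
eef_rot: [-179.9, 0.1, -74.1]
contact_force: [0.2, 0.3, -0.2]
finger_gap: 85.5
```

```bash
python3 -c "
from h import *
goto([519.5,51.2,150],-97.8)"
```

```text
t 1.15 pos [ 398.2 -147.7  231.1] rot [-1.799e+02  1.000e-01 -7.410e+01] F [ 0.2  0.3 -0.2] gap 85.5
frac [-0.79  -0.855  0.407] yaw 0.79
```

play_rows:
  moves:
    - {"dx":-0.2,"dy":-0.2,"dz":0,"yaw":0.2}
    - {"dx":-0.5,"dy":-0.5,"dz":0.1,"yaw":0.5}
    - {"dx":-0.79,"dy":-0.855,"dz":0.3,"yaw":0.79}
    - {"dx":-0.79,"dy":-0.855,"dz":0.4,"yaw":0.79}
    - {"dx":-0.79,"dy":-0.855,"dz":0.4,"yaw":0.79}
    - {"dx":-0.79,"dy":-0.855,"dz":0.4,"yaw":0.79}

```text
time: 1.9
ee_pos: [518.8, 51.7, 150.6]
eef_rot: [179.9, 0.1, -97.7]
contact_force: [0.1, 0.0, -0.5]
finger_gap: 85.4
```

```bash
python3 -c "
from h import *
goto([519.5,51.2,70],-97.8)
shot('side','s1',(150,130,330,290),4)"
```

```text
t 1.9 pos [518.8  51.7 150.6] rot [ 1.799e+02  1.000e-01 -9.770e+01] F [ 0.1  0.  -0.5] gap 85.4
frac [ 0.002 -0.005  0.403] yaw 0.003
```

View pics/s1.png

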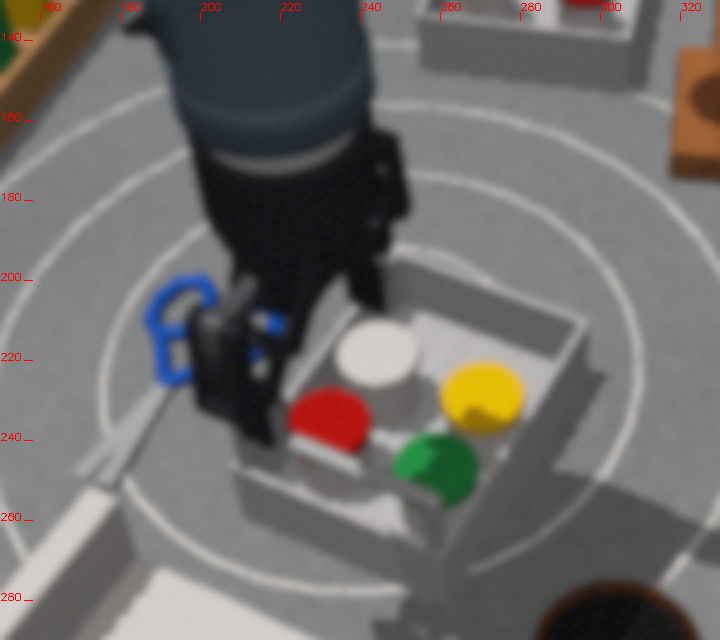

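The side view shows the gripper over the tray's handle end, with the bar visible from about (222,239) to (259,256). I'll check this against the top-camera estimate.

Run:
```python
from h import *
print(proj('side',[(577,43.4,90),(462,59,90),(519.5,51.2,90),(559.7,-127.9,50),(432.3,-111,50)]).round(1))
print(unproj('side',[(258.5,255),(295.5,210)],[90,50]).round(1))
a=np.radians(82.2)
for s in(1,-1): print(proj('side',[(519+s*50*np.cos(a),51+s*50*np.sin(a),163)]).round(0))
```

```text
[[208.9 233.9]
 [257.8 254.4]
 [232.9 243.9]
 [248.4 191.8]
 [296.6 209.6]]
[[ 460.1   60.    90. ]
 [ 434.4 -108.9   50. ]]
[[215. 241.]]
[[243. 204.]]
```

Both cameras agree within 2 mm. Next I descend and pinch the bar.

play_rows:
  moves:
    - {"dx":0,"dy":-0.005,"dz":0.15,"yaw":0}
    - {"dx":0,"dy":-0.005,"dz":0.3,"yaw":0}
    - {"dx":0,"dy":-0.005,"dz":0.4,"yaw":0}
    - {"dx":0,"dy":-0.005,"dz":0.4,"yaw":0}

```text
time: 2.45
ee_pos: [519.4, 49.4, 71.6]
eef_rot: [179.9, 0.0, -97.9]
contact_force: [-0.1, 0.6, 0.9]
finger_gap: 85.7
```

play_rows:
  moves:
    - {"dx":0,"dy":0,"dz":0,"yaw":0}
    - {"dx":0,"dy":0,"dz":0,"yaw":0}
    - {"dx":0,"dy":0,"dz":0,"yaw":0}
    - {"dx":0,"dy":0,"dz":0,"yaw":0}
    - {"dx":0,"dy":0,"dz":0,"yaw":0}
    - {"dx":0,"dy":0,"dz":0,"yaw":0}
    - {"dx":0,"dy":0,"dz":0,"yaw":0}
    - {"dx":0,"dy":0,"dz":0,"yaw":0}
  claw: 0
  newtons: 40

```text
time: 3.45
ee_pos: [519.7, 49.6, 72.1]
eef_rot: [180.0, 0.1, -97.9]
contact_force: [-1.4, 1.3, 6.3]
finger_gap: 8.2
```

play_rows:
  moves:
    - {"dx":0,"dy":0,"dz":-0.03,"yaw":0}
    - {"dx":0,"dy":0,"dz":-0.06,"yaw":0}
    - {"dx":0,"dy":0,"dz":-0.09,"yaw":0}
    - {"dx":0,"dy":0,"dz":-0.12,"yaw":0}
    - {"dx":0,"dy":0,"dz":-0.135,"yaw":0}
    - {"dx":0,"dy":0,"dz":-0.135,"yaw":0}

```text
time: 4.2
ee_pos: [519.9, 49.5, 99.3]
eef_rot: [180.0, 0.1, -97.9]
contact_force: [-0.7, -0.7, -5.1]
finger_gap: 8.0
```

```bash
python3 -c "
from h import *
goto([*(MOUTH[:2]+13*np.array([.148,.989])),98],-98.5)
shot('side','s2',(130,150,330,330),4)"
```

```text
t 4.2 pos [519.9  49.5  99.3] rot [ 1.80e+02  1.00e-01 -9.79e+01] F [-0.7 -0.7 -5.1] gap 8.0
frac [-0.385 -0.005  0.007] yaw 0.021
```

View pics/s2.png

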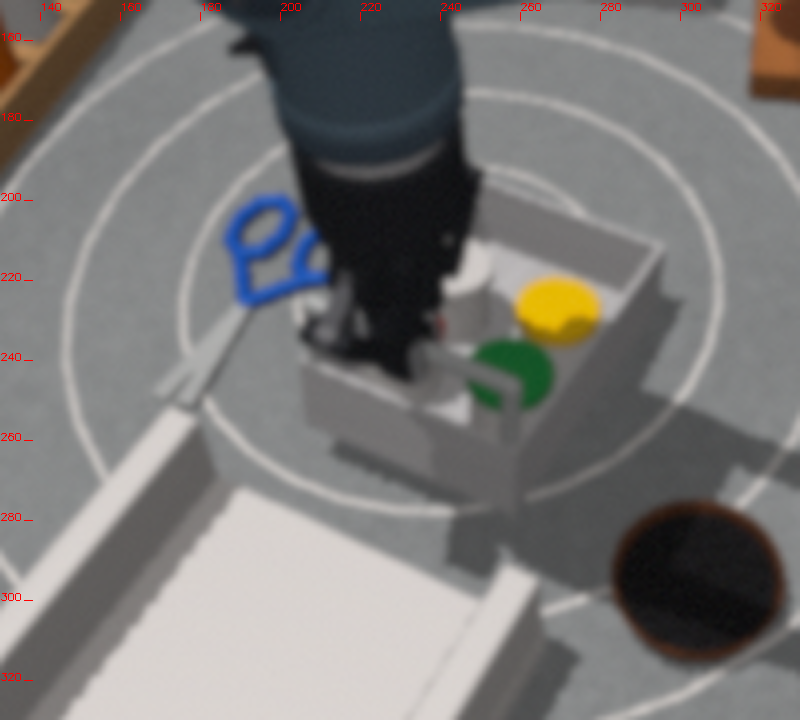

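The handle end is lifted: there is a shadow gap under the front edge, and the load is about 5 N. I'll draw the tray forward over the step.

play_rows:
  moves:
    - {"dx":-0.04,"dy":0,"dz":0,"yaw":0}
    - {"dx":-0.09,"dy":0,"dz":0,"yaw":0}
    - {"dx":-0.15,"dy":0,"dz":0,"yaw":0.01}
    - {"dx":-0.21,"dy":0,"dz":0,"yaw":0.02}
    - {"dx":-0.27,"dy":0,"dz":0,"yaw":0.02}
    - {"dx":-0.33,"dy":-0.005,"dz":0,"yaw":0.02}
    - {"dx":-0.37,"dy":-0.005,"dz":0,"yaw":0.02}
    - {"dx":-0.385,"dy":-0.005,"dz":0,"yaw":0.02}
    - {"dx":-0.385,"dy":-0.005,"dz":0,"yaw":0.02}

```text
time: 5.38
ee_pos: [531.3, 125.9, 99.2]
eef_rot: [180.0, 0.1, -98.5]
contact_force: [0.5, 0.8, -3.8]
finger_gap: 8.5
```

play_rows:
  moves:
    - {"dx":0,"dy":0,"dz":0.01,"yaw":0}
    - {"dx":0,"dy":0,"dz":0.02,"yaw":0}
    - {"dx":0,"dy":0,"dz":0.03,"yaw":0}
    - {"dx":0,"dy":0,"dz":0.03,"yaw":0}
    - {"dx":0,"dy":0,"dz":0.03,"yaw":0}

```text
time: 6.0
ee_pos: [531.3, 125.7, 93.1]
eef_rot: [180.0, 0.1, -98.5]
contact_force: [0.4, 0.6, -3.6]
finger_gap: 8.5
```

```bash
python3 -c "
from h import *
goto([*(MOUTH[:2]+13*np.array([.148,.989])),90],-98.5)
shot('side','s3',(130,170,330,340),4)"
```

```text
t 6.0 pos [531.3 125.7  93.1] rot [ 1.80e+02  1.00e-01 -9.85e+01] F [ 0.4  0.6 -3.6] gap 8.5
frac [ 0.    -0.001  0.016] yaw 0.001
```

View pics/s3.png

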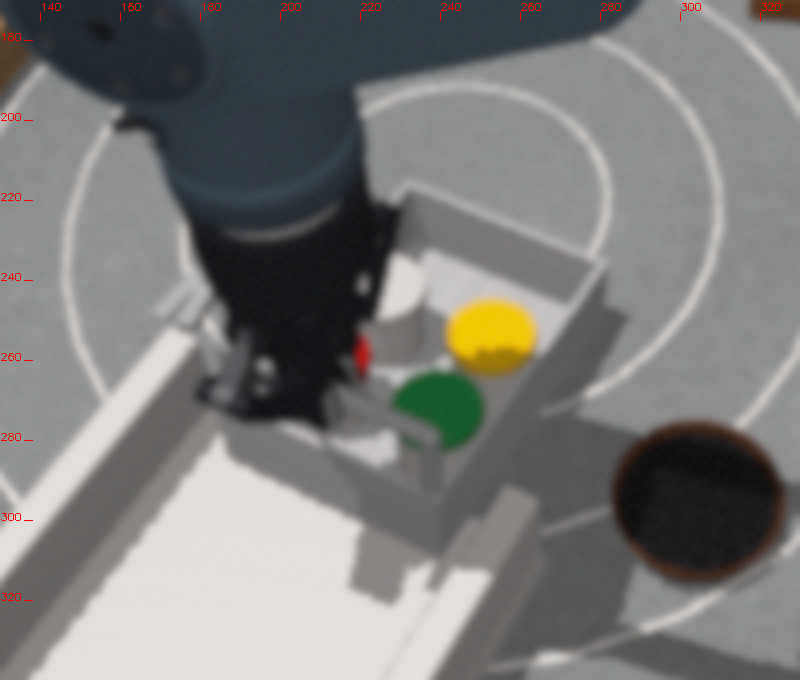

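The leading edge is over the floor inside the mouth, still carrying 3.6 N. I'll lower it a little more until the load drops.

play_rows:
  moves:
    - {"dx":0,"dy":0,"dz":0.01,"yaw":0}
    - {"dx":0,"dy":0,"dz":0.02,"yaw":0}
    - {"dx":0,"dy":0,"dz":0.02,"yaw":0}
    - {"dx":0,"dy":0,"dz":0.02,"yaw":0}

```text
time: 6.55
ee_pos: [531.8, 126.4, 92.5]
eef_rot: [-180.0, 0.1, -98.4]
contact_force: [-12.2, 2.6, 22.4]
finger_gap: 8.2
```

play_rows:
  moves:
    - {"dx":0,"dy":0,"dz":0,"yaw":0}
    - {"dx":0,"dy":0,"dz":0,"yaw":0}

```text
time: 6.8
ee_pos: [532.2, 126.6, 92.9]
eef_rot: [-179.9, 0.1, -98.4]
contact_force: [-1.3, 1.5, 4.2]
finger_gap: 8.7
```

play_rows:
  moves:
    - {"dx":0,"dy":0,"dz":0,"yaw":0}
    - {"dx":0,"dy":0,"dz":0,"yaw":0}
    - {"dx":0,"dy":0,"dz":0,"yaw":0}
    - {"dx":0,"dy":0,"dz":0,"yaw":0}
    - {"dx":0,"dy":0,"dz":0,"yaw":0}
    - {"dx":0,"dy":0,"dz":0,"yaw":0}
  claw: 1

```text
time: 7.55
ee_pos: [532.2, 126.7, 92.9]
eef_rot: [-179.9, 0.1, -98.4]
contact_force: [0.6, 0.0, -0.0]
finger_gap: 85.3
```

play_rows:
  moves:
    - {"dx":0,"dy":0,"dz":-0.1,"yaw":0}
    - {"dx":0,"dy":0,"dz":-0.3,"yaw":0}
    - {"dx":0,"dy":0,"dz":-0.5,"yaw":0}
    - {"dx":0.3,"dy":0,"dz":-0.5,"yaw":-0.3}
    - {"dx":0.6,"dy":0,"dz":-0.5,"yaw":-0.6}
    - {"dx":0.9,"dy":0,"dz":-0.5,"yaw":-1}
    - {"dx":1,"dy":0,"dz":-0.5,"yaw":-1}
    - {"dx":1,"dy":0,"dz":-0.5,"yaw":-1}

```text
time: 8.55
ee_pos: [502.5, -73.2, 192.5]
eef_rot: [-179.9, 0.1, -68.6]
contact_force: [-0.6, -0.5, 0.1]
finger_gap: 85.1
```

```bash
python3 -c "
from h import *
goto([*(MOUTH[:2]-185*np.array([.148,.989])),150],-8.5)
shot('top','t2',(50,100,320,260),3)"
```

```text
t 8.55 pos [502.5 -73.2 192.5] rot [-1.799e+02  1.000e-01 -6.860e+01] F [-0.6 -0.5  0.1] gap 85.1
frac [-0.014 -0.003  0.213] yaw -2.005
```

View pics/t2.png

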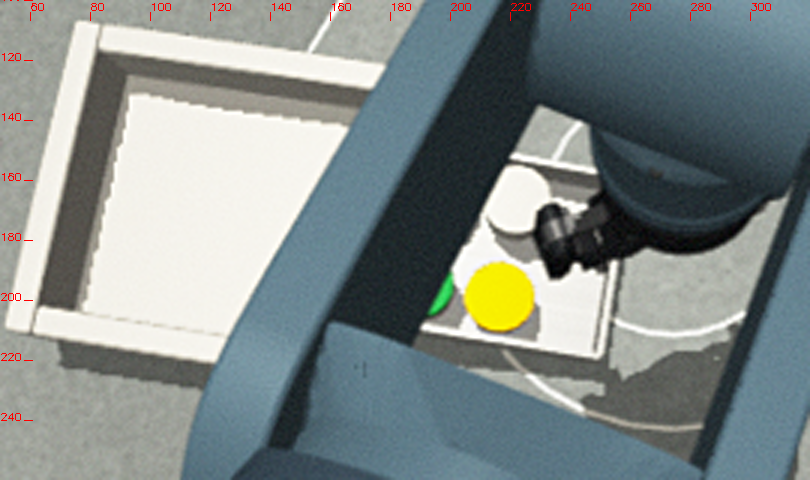

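The rear edge is visible, with its near corner at about (251,219). The tray is resting alone on the step. I'll turn the jaws across it.

play_rows:
  moves:
    - {"dx":0,"dy":0,"dz":0,"yaw":-0.35}
    - {"dx":0,"dy":0,"dz":0,"yaw":-0.7}
    - {"dx":0,"dy":0,"dz":0,"yaw":-1}
    - {"dx":0,"dy":0,"dz":0,"yaw":-1}

```text
time: 9.1
ee_pos: [502.7, -70.6, 192.4]
eef_rot: [-179.8, 0.0, -38.6]
contact_force: [-0.8, -0.2, -0.4]
finger_gap: 85.2
```

play_rows:
  moves:
    - {"dx":0,"dy":0,"dz":0,"yaw":-0.35}
    - {"dx":0,"dy":0,"dz":0,"yaw":-0.7}
    - {"dx":0,"dy":0,"dz":0,"yaw":-1}
    - {"dx":0,"dy":0,"dz":0,"yaw":-1}
    - {"dx":0,"dy":0,"dz":0,"yaw":-1}

```text
time: 9.72
ee_pos: [502.8, -70.2, 192.4]
eef_rot: [-179.8, -0.1, -8.8]
contact_force: [0.6, 0.6, 0.1]
finger_gap: 85.1
```

```bash
python3 -c "
from h import *
u=np.array([.148,.989])
goto([*(MOUTH[:2]-195*u),20],-8.5)
c=unproj('top',[(251,219.3),(255.5,188)],50)[:,:2]; print(c,[( (p-MOUTH[:2])@u, (p-MOUTH[:2])@[-.989,.148]) for p in c])
shot('side','s4',(100,120,340,320),3)"
```

```text
t 9.725 pos [502.8 -70.2 192.4] rot [-1.798e+02 -1.000e-01 -8.800e+00] F [0.6 0.6 0.1] gap 85.1
frac [-0.004  0.053  0.862] yaw -0.012
[[443.12197694 -30.4033656 ]
 [507.72684786 -39.27235621]] [(np.float64(-154.41207599392868), np.float64(64.23376669584147)), (np.float64(-153.6219868063123), np.float64(-0.973061251951931))]
```

View pics/s4.png

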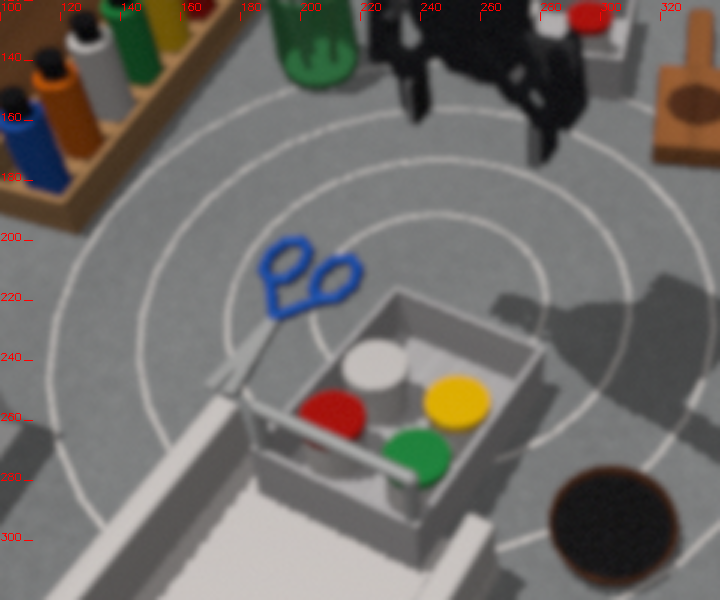

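Aligned: the rear is 148 mm before the mouth, with a lateral error of about 1 mm and no yaw error. The rear stands on the table and the front is on the step. I'll descend behind it and push.

play_rows:
  moves:
    - {"dx":0,"dy":0.053,"dz":0.2,"yaw":-0.01}
    - {"dx":0,"dy":0.053,"dz":0.45,"yaw":-0.01}
    - {"dx":0,"dy":0.053,"dz":0.7,"yaw":-0.01}
    - {"dx":0,"dy":0.053,"dz":0.86,"yaw":-0.01}
    - {"dx":0,"dy":0.053,"dz":0.86,"yaw":-0.01}

```text
time: 10.4
ee_pos: [499.1, -79.3, 18.0]
eef_rot: [-179.7, 0.3, -8.6]
contact_force: [-0.4, 0.7, 1.5]
finger_gap: 85.8
```

play_rows:
  moves:
    - {"dx":0,"dy":-0.05,"dz":0,"yaw":0}
    - {"dx":0,"dy":-0.1,"dz":0,"yaw":0}
    - {"dx":0,"dy":-0.14,"dz":0,"yaw":0}
    - {"dx":0,"dy":-0.18,"dz":0,"yaw":0}
    - {"dx":0,"dy":-0.22,"dz":0,"yaw":0}
    - {"dx":0,"dy":-0.26,"dz":0,"yaw":0}
    - {"dx":0,"dy":-0.3,"dz":0,"yaw":0}
    - {"dx":0,"dy":-0.34,"dz":0,"yaw":0}
    - {"dx":0,"dy":-0.38,"dz":0,"yaw":0}
    - {"dx":0,"dy":-0.42,"dz":0,"yaw":0}
    - {"dx":0,"dy":-0.46,"dz":0,"yaw":0}
    - {"dx":0,"dy":-0.5,"dz":0,"yaw":0}
    - {"dx":0,"dy":-0.5,"dz":0,"yaw":0}

```text
time: 12.02
ee_pos: [513.6, 20.8, 18.0]
eef_rot: [-179.7, 0.3, -8.6]
contact_force: [0.8, -0.2, -0.2]
finger_gap: 85.4
```

```bash
python3 -c "
from h import *
u=np.array([.148,.989])
goto([*(MOUTH[:2]+9*u),20],-8.5)
shot('side','s5',(70,170,310,370),3)"
```

```text
t 12.025 pos [513.6  20.8  18. ] rot [-179.7    0.3   -8.6] F [ 0.8 -0.2 -0.2] gap 85.4
frac [ 0.01  -0.512 -0.007] yaw -0.003
```

View pics/s5.png

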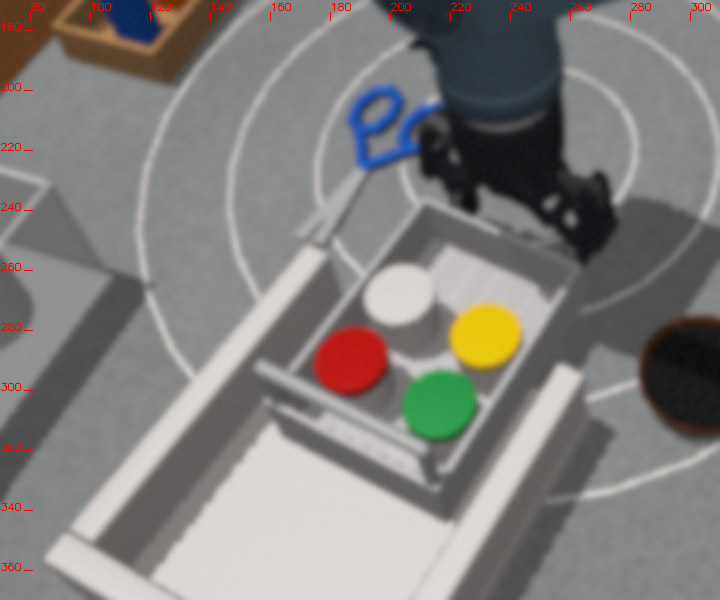

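The tray is going in straight. I continue, a touch higher for the floor edge.

play_rows:
  moves:
    - {"dx":0,"dy":-0.03,"dz":-0.03,"yaw":0}
    - {"dx":0,"dy":-0.07,"dz":-0.04,"yaw":0}
    - {"dx":0,"dy":-0.11,"dz":-0.04,"yaw":0}
    - {"dx":0,"dy":-0.15,"dz":-0.04,"yaw":0}
    - {"dx":0,"dy":-0.19,"dz":-0.04,"yaw":0}
    - {"dx":0,"dy":-0.23,"dz":-0.04,"yaw":0}
    - {"dx":0,"dy":-0.27,"dz":-0.04,"yaw":0}
    - {"dx":0,"dy":-0.31,"dz":-0.04,"yaw":0}
    - {"dx":0,"dy":-0.35,"dz":-0.04,"yaw":0}
    - {"dx":0,"dy":-0.39,"dz":-0.04,"yaw":0}
    - {"dx":0,"dy":-0.43,"dz":-0.04,"yaw":0}
    - {"dx":0,"dy":-0.47,"dz":-0.04,"yaw":0}
    - {"dx":0,"dy":-0.51,"dz":-0.04,"yaw":0}
    - {"dx":0,"dy":-0.52,"dz":-0.04,"yaw":0}
    - {"dx":0,"dy":-0.52,"dz":-0.04,"yaw":0}

```text
time: 13.95
ee_pos: [529.0, 123.8, 26.5]
eef_rot: [-179.6, 0.4, -8.6]
contact_force: [-0.4, -0.6, 0.2]
finger_gap: 85.6
```

play_rows:
  moves:
    - {"dx":0,"dy":0.1,"dz":0,"yaw":0}
    - {"dx":0,"dy":0.3,"dz":-0.1,"yaw":0}
    - {"dx":0,"dy":0.6,"dz":-0.5,"yaw":0}
    - {"dx":0,"dy":0.9,"dz":-0.8,"yaw":0}
    - {"dx":0,"dy":1,"dz":-0.8,"yaw":0}
    - {"dx":0,"dy":1,"dz":-0.8,"yaw":0}

```text
time: 14.7
ee_pos: [500.9, -79.2, 188.5]
eef_rot: [-179.8, 0.0, -8.8]
contact_force: [0.6, -0.2, 0.8]
finger_gap: 85.6
```

play_rows:
  moves:
    - {"dx":0,"dy":0.3,"dz":0,"yaw":0}
    - {"dx":0,"dy":0.6,"dz":0,"yaw":0}
    - {"dx":0,"dy":0.8,"dz":0,"yaw":0}
    - {"dx":0,"dy":0.8,"dz":0,"yaw":0}

```text
time: 15.2
ee_pos: [475.1, -239.6, 186.7]
eef_rot: [-179.7, 0.1, -9.1]
contact_force: [0.5, 1.1, -0.3]
finger_gap: 85.3
```

```bash
python3 -c "
from h import *
shot('side','s6',(70,220,290,410),3)
shot('top','t6',(50,100,230,240),4)"
```

```text
(no output)
```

View pics/s6.png

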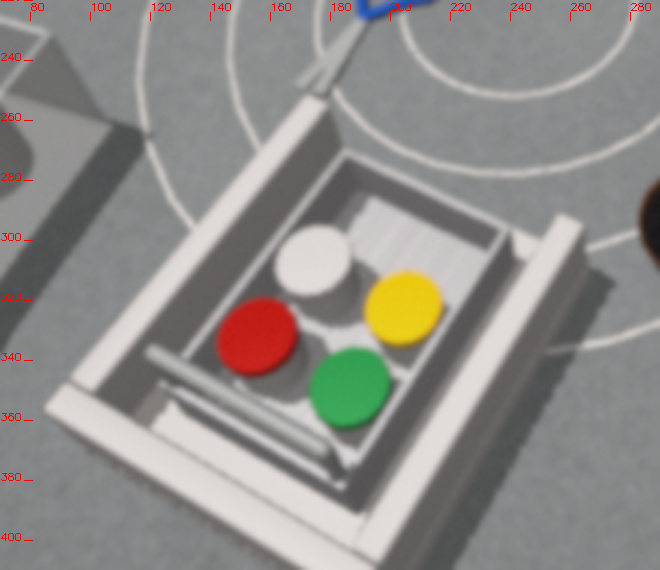

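View pics/t6.png

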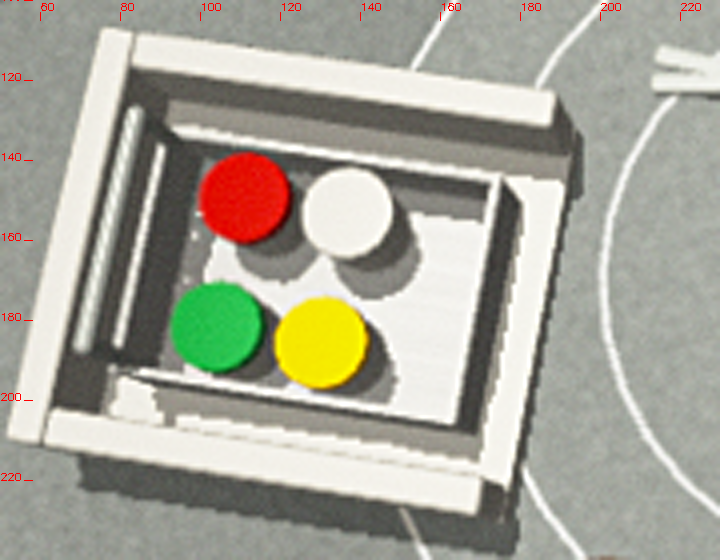

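The tray lies wholly inside, with a strip of bare floor between its rear wall and the mouth edge. Its rear rim corners are at about (175.5,144) and (165,206) in the top view. I'll do a numeric check, then hand in.

```bash
python3 -c "
from h import *
u=np.array([.148,.989]);v=np.array([-.989,.148])
for n,px,z in(('rear','175.5,144 165,206',68),('bar','83.5,127 70.5,187',108)):
    c=unproj('top',[tuple(map(float,p.split(','))) for p in px.split()],z)[:,:2]-MOUTH[:2]
    print(n,(c@u).round(1),(c@v).round(1))
print(arm.close_job())
"
```

```text
rear [21.1 18.6] [-63.5  65.2]
bar [197.8 196.6] [-60.9  60.1]
the job is handed in; nothing more can be done
None
```

The tray is in the carrier and the job is handed in at about 15 s of the 48 s allowed.

**What I did:** I pinched the bar and lifted only the handle end, about 27 mm or 9°. I then drew the tray over the step with the rear still on the table and released it there. With the open fingers set wide, I pushed the rear wall until the whole tray was inside, then backed the arm well clear.

**Last checks (top camera, measured from the mouth):**
- **Rear wall:** 19 to 21 mm inside the mouth.
- **Bar:** about 197 mm in, against about 194 mm expected from the tray's size. The 3 mm difference is roughly calibration error.
- **Fit:** centred within about 1 mm and straight within about 1°. It looks flat in both views, and both the rim and bar fit a tray lying flat on the floor.

**Forces:** The highest reading was a short press of about 25 N when setting the front end on the step. I eased it off before letting go. No check failed.

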